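Press a jar on the label pad, then set and cam-lock the stop leg

TASK

Take the jar with the orange lid and, keeping hold of it, press it straight down on the yellow sprung pad of the blue jig until the pad is fully down, so that its base label sticks; then let go and leave it standing upright in the pad. Next take the orange knob of the cam lever, slide the stop leg towards the jar until its red line meets the red pointer while the lever is still open, and holding the leg on that mark swing the lever fully closed, in line with the leg. Finish while still holding the knob, leg on the mark and lever closed (the leg springs back if let go), and leave the other jars, the tape roll and the carton where they are.

Things in the scene. Friction and masses are not known exactly. Their poses are not given: they have to be found in the camera images.
- jar: closed amber glass jar with orange lid and blank paper label: diameter 58, height 100 (lid included), about 250 g; round, any yaw. Origin: centre of its underside, z up. Stands on the bench among two like jars with other lids.
- green_jar: bystander: same jar (58 x 100) with a green lid; leave it alone. Origin: centre of its underside.
- blue_jar: bystander: same jar (58 x 100) with a blue lid; leave it alone. Origin: centre of its underside.
- tape_roll: bystander: brown tape roll lying flat, 104 diameter, 48 high. Origin: centre of its underside.
- carton: bystander: small closed carton 90 x 140 x 70 high. Origin: centre of its underside.
- jig: blue base of the label jig, fixed to the bench: 150 (own x) x 390 (own y, from -175 to +215) x 30 high. Origin on the bench, z up; yaw varies. Its own +y is the way the leg slides, towards the pad. The pad's centre is at own (0, 165). Two aluminium rails (to 50 above the bench) guide the leg along own x = 0. A white scale strip lies along the +x side.
- pad_top (a point): centre of the yellow pad's floor, where the jar's underside goes; 48 above the bench when up. The pad is a round dish: inner diameter 64, outer 78, rim 8 above the floor; it moves down with the jar.
- pad (a joint): travel of the sprung pad in m: 0 up, 0.012 fully down (hard stop). Spring 4.5 N at the top, about 12 N fully down (jar weight helps); it rises again with the jar when let go, and carries the standing jar.
- leg_index (a point): point on the top face (56 above the bench) of the steel stop leg, at the red line across it. Leg 36 wide, 155 long: 25 ahead of the line (+y) and 130 behind; its front carries a dark steel fork 92 wide, reaching 50 ahead of the line, from 61 to 87 above the bench.
- leg (a joint): slide of the stop leg in m along the jig's +y: 0 fully back (where it starts), stop at 0.115. A return spring pulls it back with about 1.5 N at 0 and 4 to 4.5 N at the mark, also when the lever is closed, so it must be held.
- mark (a point): the length mark: point on the leg's middle line, 56 above the bench, straight in line (jig x) with the thin red pointer, whose 12 x 16 block is clipped on the +x side of the jig and whose 3 wide finger reaches in over the leg to 10 short of this point (its top 60 above the bench; the fork passes over it). Its axes are those of the jig. The leg is on its mark when leg_index has the same jig-y as this point (leg slide between 0.065 and 0.095 then; the pointer's place varies).
- lever_pivot (a point): on the upright hinge axis of the cam lever, 100 above the bench; the axis rides on the leg 30 behind (-y) the red line. Turns with the lever.
- knob_grip (a point): on the axis of the upright orange knob at the lever's free end, at a good height to grip, 100 above the bench. Knob: round, 20 diameter, from 68 to 123 above the bench, 80 from the hinge axis, with nothing beside it; the black lever bar below it is 14 wide, top at 68. Holding the knob holds the leg.
- cam_lever (a joint): angle of the cam lever in rad: 0 closed (bar along the leg, knob straight behind the hinge, at -y; hard stop), grows as it swings open to the jig's -x side, up to 1.0; starts at 0.65 to 0.95. Knob relative to the hinge in jig axes: (-80 sin a, -80 cos a). Light friction (0.06 N m), stays where left.
- knob: the upright orange knob itself, 20 diameter, 55 tall, fixed on the end of the cam lever. Origin: centre of its underside, 68 above the bench; its own +y points to the hinge axis.

How it is judged (in metres and radians):
On the way, in this order (a step that is already met when the one before it is completed fails the run):
1. the held jar presses the pad fully down (value of joint pad above 0.0105 m and horizontal distance between jar and pad_top below 0.007 m and contact force between the fingers and jar above 1 N and angle between jar's own z axis and vertical below 0.1 rad), for 0.2 s.
2. the jar is let go and stands on the risen pad (horizontal distance between jar and pad_top below 0.007 m and z of jar in the frame of pad_top between -0.004 and 0.004 m and angle between jar's own z axis and vertical below 0.1 rad and contact force between the fingers and jar below 0.1 N and value of joint pad below 0.004 m), for 0.2 s.
3. the leg is held on its mark by the knob, lever still open (y of leg_index in the frame of mark between -0.005 and 0.005 m and contact force between the fingers and knob above 1 N and value of joint cam_lever above 0.5 rad), for 0.2 s.
At the end, for the whole second after the job is handed in: The gripper holds the knob (over 1 N); the leg's red line is within 5 mm of the pointer; the lever is closed to within 0.1 rad; the orange-lidded jar stands free of the fingers, upright within 0.1 rad, on the floor of the risen pad (centre within 7 mm) (all of step 2 and y of leg_index in the frame of mark between -0.005 and 0.005 m and contact force between the fingers and knob above 1 N and value of joint cam_lever below 0.1 rad); the arm keeps its last pose, push and grip.
It fails at once if the lever is swung towards closed with the leg off its mark (lever under 0.4 rad, leg over 12 mm off) (value of joint cam_lever below 0.4 rad and not (y of leg_index in the frame of mark between -0.012 and 0.012 m)).
It fails at once if another jar, the tape roll or the carton is moved more than 30 mm (distance of any of green_jar, blue_jar, tape_roll, carton from where it was at the start of the episode above 0.03 m).
It also fails if it takes over 53 s, if anything falls off the work surface, if the arm or the gripper's body presses on something with over 40 N, if the wrist force passes 120 N, or if a joint passes its speed limit or range.

ROBOT

A 6-joint arm with a two-finger parallel gripper is mounted at the origin on the work surface. World frame = base frame: x ahead of the robot, y to its left, z up, the work surface at z = 0. Lengths are in mm, angles in degrees, forces in N, time in s.
With the tool pointing down it reaches from about 250 to 775 mm from the base axis. Payload 4 kg.
Tool frame: the origin (TCP) lies at the very end of the fingers, on their centre line; the grasp point (between the pads) lies 19 mm behind it (robot.grasp_offset is the distance from the TCP to the grasp point, in mm); z points along the fingers, y is the direction in which the jaws open and shut (so a half turn about z gives the same grasp; the last joint's range is limited). The gripper opens to 94 mm and grips with 3 to 60 N. Pads are 16 mm wide; open, the fingers measure 119 mm over their backs; the gripper's body (75 mm by 177 mm) begins 78 mm behind the grasp point.
Start: joints at [70.755, 4.996, 78.535, -0, 96.463, -5.907], TCP at [126.896, 535.183, 178.506] pointing down, gripper open.
Joint ranges: [-177.83, 177.83], [-43.37, 116.18], [15.69, 146.23], [-61.86, 241.86], [9.47, 152.12], [-147.06, 147.06]. Speed limits (degrees/s): [159.86, 159.86, 180, 180, 180, 180].

INTERFACE

Orientations are given as [roll, pitch, yaw] about the fixed x, y, z axes, in that order (R = Rz(yaw) Ry(pitch) Rx(roll)).
In Python, from workcell import robot, vision gives the robot as it stands.
- The arm moves only by the tool servo_tool, never from a script. Its argument "moves" is one flat list of numbers, 7 for each row, row after row: the opening, from 0 (shut) to 1 (fully open), then the shift along the tool's x, y, z normalised to -1 to 1, where 1 is 0.6 m, then the turn, a rotation vector about the tool's x, y, z normalised to -1 to 1, where 1 is 45 degrees. In form: [gripper, tx, ty, tz, ax, ay, az, gripper, tx, ty, tz, ax, ay, az, ...]. A call has 1 to 12 rows; each row is the pose to reach, as a shift and turn from the pose commanded when the call began, along the tool's axes at that moment; what a row does not reach only later rows make up. A row lasts 1/8 s, in which the tool goes at most 62.5 mm and 10.7 degrees, less where a joint would pass 70% of its speed; a pose out of reach is approached as far as the arm can. A call with a number of a shift or a turn outside -1 to 1 is refused whole. A call with a gripper value outside its range is refused whole. The fingers move at their own pace and stop on an object; the grip force is fixed at half the most. Time passes only in rows, so rows that repeat a pose let the fingers close. It gives the time, the measured TCP pose, the force and the opening at its end, in the units of the state.
- robot.state(): the state, without advancing time (a new reading comes with each control period).
- vision.get_image(name): name is "side" or "top"; returns the picture (480x640x3 uint8, red, green, blue); there is no depth.
- vision.camera_params(name): a dict with "fx", "fy", "cx", "cy" (pixels), "D" ([k1, k2, p1, p2, k3] as OpenCV has them; the pictures are not rectified), "position" and "attitude" of the camera in the world. Camera axes: x right, y down, z forward; pixel columns grow to the right and rows downward; lengths in mm; the calibration is good to about 2 mm. A picture is of the moment at which its call begins. camera_params takes no time and is no camera call.
- robot.sign_off(): hands the job in, once; it reports no verdict.
The state is a dict: "time_s": time; "qpos": joint angles; "qd": joint speeds; "joint_efforts": joint torques, N m; "eef_pos": TCP position; "ee_rot": TCP orientation; "force": force on the tool from outside, world axes, zero at the start; "wrist_torque": the same for the moment, N m; "opening": opening from 0.0 (shut) to 1.0 (fully open).
Only numpy, scipy, OpenCV 4.12 (cv2) and the standard library are available. Lean on these libraries where they do the work, as an engineer would, in place of code of your own. Each camera call takes 0.05 s, during which the arm holds its last target.

## Working session

There is one attempt and no reset: what is moved stays moved. The work goes in short steps, Python scripts to look and compute and a tool call to move; the robot and the scene stay as the last step left them, time stands still between calls to the robot, and variables do not carry over. Pictures are saved under pics/ and viewed, and the job is handed in when it is done.

Besides the shell and the picture viewer there is one more tool, called after "Call:" as name(argument=value, ...), one argument or row to a line, values as JSON. servo_tool: Moves the arm, as the interface text tells. Scaled input: -1 to 1 covers 0.6 m each way for a shift and 45 degrees each way for a turn. Its arguments: {"type":"object","properties":{"moves":{"type":"array","items":{"type":"number","minimum":-1,"maximum":1}}},"required":["moves"]}

```bash
ls; mkdir -p pics; python3 - <<'E'
from workcell import robot, vision
import cv2
for n in("side","top"):
    im=vision.get_image(n); cv2.imwrite(f"pics/{n}0.png",im[:,:,::-1]); print(vision.camera_params(n))
print(robot.state())
E
```

```text
pics
{'fx': 458.01753891084616, 'fy': 458.01753891084616, 'cx': 319.407950655847, 'cy': 239.94838909587946, 'D': array([0.01991208, 0.        , 0.        , 0.        , 0.        ]), 'position': array([332.33407749, 423.65602624, 726.65317272]), 'attitude': array([-141.41093621,   -0.77740689, -149.36898763])}
{'fx': 505.6922546820423, 'fy': 505.6922546820423, 'cx': 318.4547097494755, 'cy': 245.69026719298324, 'D': array([-0.0639404,  0.       ,  0.       ,  0.       ,  0.       ]), 'position': array([495.95873126, -41.46253015, 978.13022585]), 'attitude': array([-173.93927629,    1.99304863,  -91.05566135])}
{'time_s': 0.1, 'qpos': array([ 7.07531105e+01,  5.03479781e+00,  7.86150110e+01, -3.00437070e-04,
        9.64621602e+01, -5.90713542e+00]), 'qd': array([ 0.02965944,  0.00714231, -0.26926561,  0.03684823, -0.04481963,
       -0.05464955]), 'joint_efforts': array([ 1.39868425e-03, -3.41253340e+01, -3.03302336e+01,  7.19038770e-02,
        3.04613833e-02, -7.60263856e-05]), 'eef_pos': array([126.72584817, 534.64721449, 177.43151053]), 'ee_rot': array([-1.79888595e+02, -1.12264350e-02,  1.66660202e+02]), 'force': array([-0.39534609,  0.61981765, -0.83630549]), 'wrist_torque': array([-0.02631798,  0.02274636,  0.0090658 ]), 'opening': 0.9960236152078891}
```

View pics/side0.png

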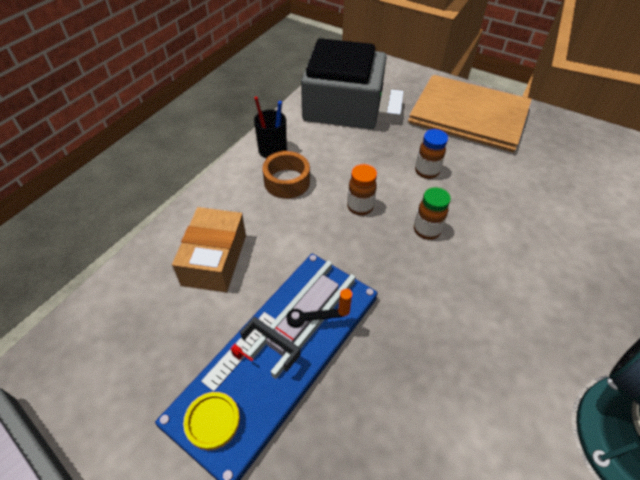

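View pics/top0.png

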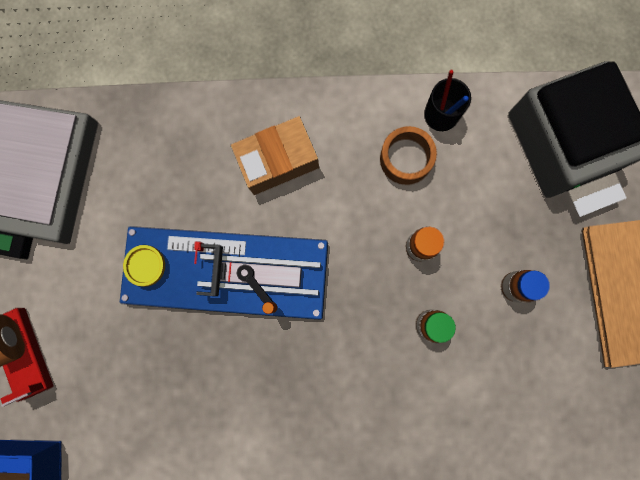

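The top view shows the pad at about (144,265), the knob at (268,308), the red line at about (229,271), the pointer at (197,247) and the orange lid at (428,243). The side view shows the same things: pad (212,420), knob (345,300), orange lid (364,175). Next I'll measure them.

```bash
cat > h.py <<'E'
from workcell import robot, vision
import cv2, numpy as np
from scipy.spatial.transform import Rotation as R
P={n:vision.camera_params(n) for n in("side","top")}
def ray(n,uv):
    p=P[n];K=np.array([[p['fx'],0,p['cx']],[0,p['fy'],p['cy']],[0,0,1]])
    q=cv2.undistortPoints(np.array(uv,float).reshape(-1,1,2),K,p['D']).reshape(-1,2)
    d=np.c_[q,np.ones(len(q))]@R.from_euler('xyz',p['attitude'],degrees=True).as_matrix().T
    return p['position'],d
def plane(n,uv,z):
    o,d=ray(n,uv); return o+d*((z-o[2])/d[:,2:3])
def proj(n,X):
    p=P[n];K=np.array([[p['fx'],0,p['cx']],[0,p['fy'],p['cy']],[0,0,1]])
    M=R.from_euler('xyz',p['attitude'],degrees=True).as_matrix().T
    return cv2.projectPoints(np.array(X,float).reshape(-1,1,3),cv2.Rodrigues(M)[0],-M@p['position'],K,p['D'])[0].reshape(-1,2)
def tri(a,b):
    o1,d1=ray("side",[a]);o2,d2=ray("top",[b]);d1=d1[0];d2=d2[0]
    s=np.linalg.lstsq(np.c_[d1,-d2],o2-o1,rcond=None)[0]
    A=o1+s[0]*d1;B=o2+s[1]*d2
    return (A+B)/2,np.linalg.norm(A-B)
def blobs(im,lo,hi,mina=15):
    hsv=cv2.cvtColor(im,cv2.COLOR_RGB2HSV)
    m=cv2.inRange(hsv,np.array(lo),np.array(hi))
    k,l,s,c=cv2.connectedComponentsWithStats(m)
    return [(s[i],c[i],l==i) for i in range(1,k) if s[i][4]>=mina]
E
python3 - <<'E'
from h import *
im={n:cv2.imread(f"pics/{n}0.png")[:,:,::-1].copy() for n in P}
for n in P:
    for nm,lo,hi in(("orange",(5,200,140),(17,255,255)),("yellow",(25,150,80),(35,255,255)),("red",(0,170,100),(4,255,255)),("red2",(174,150,100),(180,255,255)),("green",(50,120,60),(75,255,255)),("blue",(105,150,60),(125,255,255))):
        for s,c,m in blobs(im[n],lo,hi):
            cs=max(cv2.findContours(m.astype('uint8'),0,1)[0],key=len)
            e=cv2.minAreaRect(cs) if nm=="blue" else (cv2.minEnclosingCircle(cs))
            print(n,nm,s,c.round(1),np.round(e[0],1),e[1])
for n,r in(("top",(110,215,340,335)),("side",(150,240,390,480))):
    x0,y0,x1,y1=r;c=im[n][y0:y1,x0:x1];f=min(800/(x1-x0),600/(y1-y0))
    cv2.imwrite(f"pics/{n}_jig.png",cv2.resize(c,None,fx=f,fy=f,interpolation=cv2.INTER_CUBIC)[:,:,::-1]);print(f)
E
```

```text
side orange [352 165  24  17 335] [363.7 173.2] [363.6 174. ] 11.779812812805176
side orange [341 289  10  11  89] [345.6 294.1] [345.5 293.9] 5.4787516593933105
side yellow [ 184  392   56   57 2376] [211.3 420.2] [211.5 420.5] 29.31729507446289
side red [232 345  16  12  70] [237.4 350.6] [239.8 351.8] 8.316853523254395
side green [424 188  26  20 426] [436.5 197.5] [436.5 197.5] 12.980854988098145
side blue [276 101   5  26  81] [278.1 114.3] [278.1 113.5] (3.621429681777954, 25.259469985961914)
side blue [424 129  24  20 381] [435.2 138.6] [435.5 138.5] (19.0, 23.0)
side blue [ 255  257   70   61 1215] [290.5 287.6] [289.8 288.8] (16.957002639770508, 87.21551513671875)
side blue [327 266  21  20 210] [337.  275.3] [336.5 275. ] (18.0, 13.000000953674316)
side blue [  156   280   221   200 10253] [262.7 391.2] [272.9 364.3] (98.56560516357422, 245.451171875)
top orange [415 228  28  28 624] [428.7 241.1] [428.7 241.1] 14.331265449523926
top orange [263 302  10  11  89] [267.5 307.4] [267.5 307.3] 5.323643684387207
top yellow [ 123  245   40   41 1208] [143.3 265.5] [143.  265.3] 20.561235427856445
top red [195 242   6  12  49] [197.3 246.3] [197.5 247.5] 5.700977325439453
top red [228 263   3  19  19] [229.4 272. ] [229. 272.] 9.055485725402832
top red [   1  309   45   94 1298] [ 22.3 366.8] [ 10.7 355.7] 47.11679458618164
top green [  0 234  13  17 170] [  5.1 241.8] [  4.4 241.8] 8.95720100402832
top green [426 313  29  30 695] [439.9 327.2] [440. 327.] 15.006040573120117
top blue [463  96   6   5  25] [465.4  98. ] [465.5  98. ] (4.0, 5.0)
top blue [ 120  227  207   92 9071] [226.4 275.2] [223.4 272.3] (202.3345489501953, 78.74722290039062)
top blue [520 271  29  29 679] [533.8 284.8] [534. 285.] (28.0, 28.0)
top blue [ 16 441  45   2  49] [ 39.3 441.3] [ 38.  441.5] (1.0, 44.0)
top blue [  0 454  33  26 600] [ 16.  463.8] [ 15.8 466.5] (32.443599700927734, 24.056089401245117)
3.4782608695652173
2.5
```

View pics/top_jig.png

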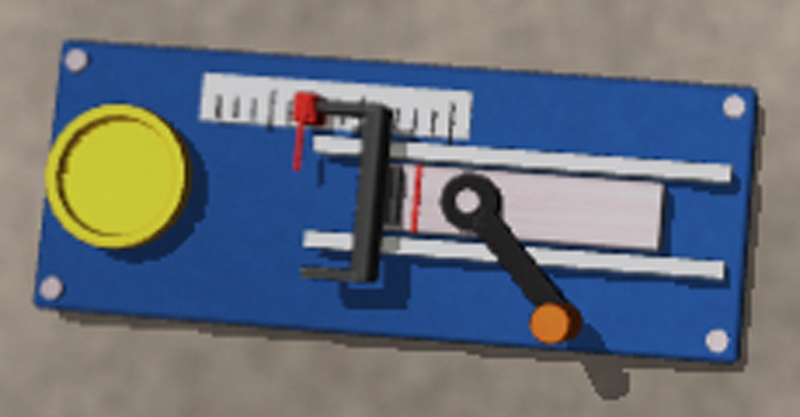

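View pics/side_jig.png

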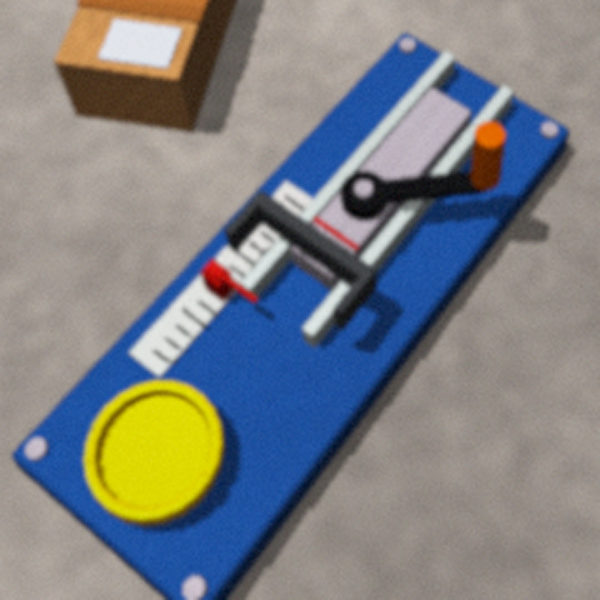

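```bash
python3 - <<'E'
from h import *
np.set_printoptions(suppress=True,precision=1)
im={n:cv2.imread(f"pics/{n}0.png")[:,:,::-1].copy() for n in P}
# screw heads (z~30)
S={"top":np.array([(76,59),(734,106),(51,288),(716,341)])/3.47826+[110,215],"side":np.array([(35,448),(407,44),(194,587),(550,129)])/2.5+[150,240]}
for n in P:
    w=plane(n,S[n],30); print(n,w[:,:2].tolist()); d=(w[0]+w[2]-w[1]-w[3])/2; print("yaw+y",np.degrees(np.arctan2(d[1],d[0])),np.linalg.norm(d),"center",w.mean(0))
# blue hull in top
_,_,m=max(blobs(im["top"],(105,150,60),(125,255,255)),key=lambda b:b[0][4] if b[1][0]<300 and b[1][1]<330 else 0)
cs=max(cv2.findContours(m.astype('uint8'),0,1)[0],key=len).reshape(-1,2)
w=plane("top",cs,30)[:,:2]
r=cv2.minAreaRect(w.astype('f4'));print("rect top",r)
C,_,m=[b for b in blobs(im["top"],(25,150,80),(35,255,255))][0]
for n in P:
    _,c,m=blobs(im[n],(25,150,80),(35,255,255))[0]
    cs=max(cv2.findContours(m.astype('uint8'),0,1)[0],key=len).reshape(-1,2)
    w=plane(n,cv2.convexHull(cs).reshape(-1,2),56)[:,:2];print(n,"pad",cv2.minEnclosingCircle(w.astype('f4')), plane(n,[c],52))
print("knob",tri((345.5,292),(267.5,306.8)), plane("top",[(267.5,307)],123),plane("side",[(346,292)],123))
print("lid top: orange/green/blue",*[plane("top",[c],100)[0] for c in((428.7,241.1),(440,327),(534,285))])
print("lid tri",tri((364.5,172),(428.7,241.5)))
for n in P:
    for z in (100,):
        hs=[(b[1],b[2]) for b in blobs(im[n],(5,200,140),(17,255,255)) if b[0][4]>200][0]
        cs=max(cv2.findContours(hs[1].astype('uint8'),0,1)[0],key=len).reshape(-1,2)
        w=plane(n,cs,100)[:,:2];print(n,cv2.minEnclosingCircle(w.astype('f4')))
print("line",plane("top",[(229.4,272)],56),"side",plane("side",np.array([(316,219),(356,248)])/2.5+[150,240],56))
print("ptr base,tip top",plane("top",[(197.4,248),(195.4,263.9)],60),"side",plane("side",[(245,353.5),(252.6,360.4)],60))
hp=np.array([(467,201)])/3.47826+[110,215];hs=np.array([(363,187)])/2.5+[150,240];print("hinge",tri(hs[0],hp[0]),plane("top",hp,72),plane("side",hs,72))
E
```

```text
side [[631.0454657716567, 349.1868371824202], [596.4144134408306, -16.399340757565028], [505.144649742846, 360.47146326266085], [469.94089978999915, -4.825596172488304]]
yaw+y 84.54204305724517 367.1059813888752 center [550.6 172.1  30. ]
top [[631.9664422182979, 350.2771211674956], [597.5799927610376, -15.187543410762455], [505.3517578811455, 361.9801925197488], [471.254107771237, -3.151944793823482]]
yaw+y 84.64490187438604 366.8997679299131 center [551.5 173.5  30. ]
rect top ((551.4261474609375, 172.59176635742188), (387.2051086425781, 147.5645751953125), 84.67544555664062)
side pad ((562.6526489257812, 317.7058410644531), 38.836708068847656) [[563.1 318.5  52. ]]
top pad ((565.4151611328125, 317.32452392578125), 38.34733963012695) [[564.9 317.8  52. ]]
knob (array([484.4,  74. , 124.6]), np.float64(2.3215096659446015)) [[485.2  74.6 123. ]] [[483.1  72.3 123. ]]
lid top: orange/green/blue [ 593.6 -204.8  100. ] [ 445.2 -218.3  100. ] [ 513.2 -384.1  100. ]
lid tri (array([ 591.8, -204.9,  101. ]), np.float64(2.060606788067143))
side ((591.5946044921875, -202.87754821777344), 25.07564353942871)
top ((593.7723388671875, -204.8957977294922), 24.82114028930664)
line [[549.5 153.6  56. ]] side [[564.2 151.2  56. ]
 [530.9 155.   56. ]]
ptr base,tip top [[594.7 212.6  60. ]
 [565.4 216.1  60. ]] side [[579.5 214.7  60. ]
 [562.8 217.8  60. ]]
hinge (array([546.1, 123. ,  71.6]), np.float64(1.0523406070377344)) [[546.6 123.2  72. ]] [[545.5 123.   72. ]]
```

Call:
servo_tool(
  moves=[1, -0.95, -0.93, 0, 0, 0, 0, 1, -0.95, -0.93, 0, 0, 0, 0, 1, -0.95, -0.93, 0, 0, 0, 0, 1, -0.95, -0.93, 0, 0, 0, 0, 1, -0.95, -0.93, 0, 0, 0, 0, 1, -0.95, -0.93, 0, 0, 0, 0, 1, -0.95, -0.93, 0, 0, 0, 0, 1, -0.95, -0.93, 0, 0, 0, 0, 1, -0.95, -0.93, 0, 0, 0, 0, 1, -0.95, -0.93, 0, 0, 0, 0, 1, -0.95, -0.93, 0, 0, 0, 0, 1, -0.95, -0.93, 0, 0, 0, 0],
)

```text
time_s: 1.6
eef_pos: [527.9, -100.8, 178.0]
ee_rot: [180.0, -0.0, 166.6]
force: [1.0, 0.4, -0.2]
opening: 1.003
```

```bash
cat >> h.py <<'E'
def delta(target,yaw_jaw=None,rot=None):
    s=robot.state();M=R.from_euler('xyz',s['ee_rot'],degrees=True).as_matrix()
    d=M.T@(np.array(target,float)-s['eef_pos'])
    ja=np.degrees(np.arctan2(M[1,1],M[0,1]))
    print("t",s['time_s'],"pos",s['eef_pos'].round(1),"rot",s['ee_rot'].round(2),"jaw",ja.round(2),"F",s['force'].round(1),"op",round(s['opening'],3),"qd",np.abs(s['qd']).max().round(2),"j6",s['qpos'][5].round(0))
    print("shift",(d/600).round(4), "turnz",None if yaw_jaw is None else round((ja-yaw_jaw)/45,3))
E
python3 -c "
from h import *
delta((592.7,-203.9,28))"
```

```text
t 1.6 pos [ 527.9 -100.8  178. ] rot [ 1.7997e+02 -3.0000e-02  1.6664e+02] jaw 76.64 F [ 1.   0.4 -0.2] op 1.003 qd 42.76 j6 -94.0
shift [-0.1449 -0.1423  0.2498] turnz None
```

Call:
servo_tool(
  moves=[1, -0.145, -0.142, 0.06, 0, 0, 0, 1, -0.145, -0.142, 0.06, 0, 0, 0, 1, -0.145, -0.142, 0.06, 0, 0, 0, 1, -0.145, -0.142, 0.06, 0, 0, 0, 1, -0.145, -0.142, 0.06, 0, 0, 0],
)

```text
time_s: 2.22
eef_pos: [592.4, -200.6, 144.1]
ee_rot: [180.0, 0.1, 166.7]
force: [0.3, 0.3, -0.2]
opening: 1.001
```

```bash
python3 - <<'E'
from h import *
delta((592.7,-203.9,28))
im=vision.get_image("side");cv2.imwrite("pics/side1.png",im[:,:,::-1])
E
```

```text
t 2.225 pos [ 592.4 -200.6  144.1] rot [1.8000e+02 1.2000e-01 1.6675e+02] jaw 76.75 F [ 0.3  0.3 -0.2] op 1.001 qd 0.66 j6 -101.0
shift [-0.0014 -0.0052  0.1935] turnz None
```

View pics/side1.png

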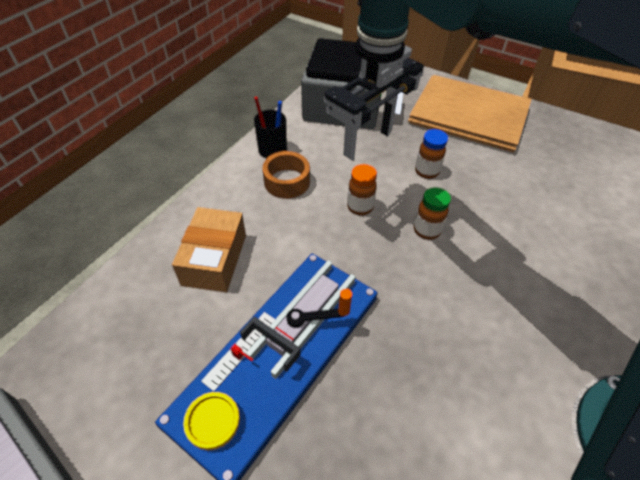

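The fingers, at about (350,145) and (387,120), straddle the orange lid at (364,175) with nothing in the way. I'm going down.

Call:
servo_tool(
  moves=[1, -0.001, -0.005, 0.06, 0, 0, 0, 1, -0.001, -0.005, 0.12, 0, 0, 0, 1, -0.001, -0.005, 0.17, 0, 0, 0, 1, -0.001, -0.005, 0.193, 0, 0, 0, 1, -0.001, -0.005, 0.193, 0, 0, 0, 0.3, -0.001, -0.005, 0.193, 0, 0, 0, 0.3, -0.001, -0.005, 0.193, 0, 0, 0, 0.3, -0.001, -0.005, 0.193, 0, 0, 0, 0.3, -0.001, -0.005, 0.193, 0, 0, 0, 0.3, -0.001, -0.005, 0.193, 0, 0, 0],
)

```text
time_s: 3.52
eef_pos: [592.4, -205.2, 27.0]
ee_rot: [-180.0, 0.0, 166.7]
force: [0.1, -0.7, 1.4]
opening: 0.605
```

```bash
python3 - <<'E'
from h import *
delta((592.7,-203.9,140))
for n in P:
    im=vision.get_image(n);cv2.imwrite(f"pics/{n}2.png",im[:,:,::-1])
a=cv2.imread("pics/side2.png")[60:260,250:500];b=cv2.imread("pics/top2.png")[150:350,330:580]
cv2.imwrite("pics/both2.png",cv2.resize(np.hstack([a,b]),None,fx=1.6,fy=1.6))
E
```

```text
t 3.525 pos [ 592.4 -205.2   27. ] rot [-1.7999e+02  3.0000e-02  1.6665e+02] jaw 76.65 F [ 0.1 -0.7  1.4] op 0.605 qd 0.14 j6 -101.0
shift [-1.000e-04  2.200e-03 -1.883e-01] turnz None
```

View pics/both2.png

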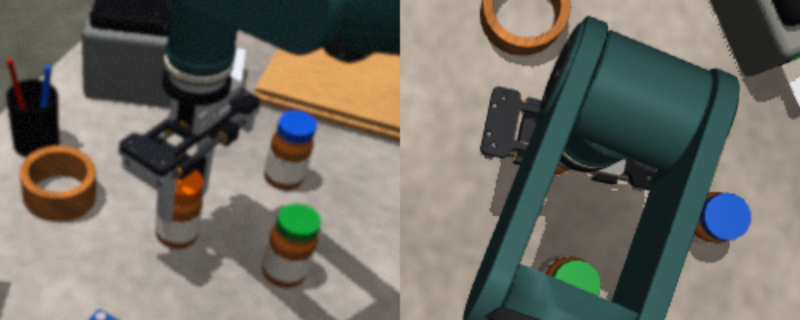

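Opening of 0.605 is 57 mm, which matches the jar. I'll lift it and carry it above the pad.

Call:
servo_tool(
  moves=[0.3, 0, 0, -0.08, 0, 0, 0, 0.3, 0, 0, -0.16, 0, 0, 0, 0.3, 0, 0, -0.24, 0, 0, 0, 0.3, 0.02, 0.07, -0.272, 0, 0, 0, 0.3, 0.05, 0.16, -0.272, 0, 0, 0, 0.3, 0.075, 0.25, -0.272, 0, 0, 0, 0.3, 0.1, 0.34, -0.272, 0, 0, 0, 0.3, 0.125, 0.43, -0.272, 0, 0, 0, 0.3, 0.155, 0.52, -0.272, 0, 0, 0, 0.3, 0.18, 0.61, -0.272, 0, 0, 0, 0.3, 0.205, 0.7, -0.272, 0, 0, 0, 0.3, 0.228, 0.78, -0.272, 0, 0, 0],
)

```text
time_s: 5.12
eef_pos: [566.1, 283.8, 188.2]
ee_rot: [-179.9, -0.1, 166.7]
force: [0.4, -0.1, -2.1]
opening: 0.607
```

```bash
python3 - <<'E'
from h import *
delta((564.2,317.5,120))
E
```

```text
t 5.125 pos [566.1 283.8 188.2] rot [-1.7992e+02 -1.3000e-01  1.6670e+02] jaw 76.7 F [ 0.4 -0.1 -2.1] op 0.607 qd 34.85 j6 -55.0
shift [0.0157 0.054  0.1137] turnz None
```

Call:
servo_tool(
  moves=[0.3, 0.016, 0.054, 0, 0, 0, 0, 0.3, 0.016, 0.054, 0.05, 0, 0, 0, 0.3, 0.016, 0.054, 0.1, 0, 0, 0, 0.3, 0.016, 0.054, 0.114, 0, 0, 0, 0.3, 0.016, 0.054, 0.114, 0, 0, 0],
)

```text
time_s: 5.75
eef_pos: [564.7, 315.4, 120.4]
ee_rot: [-179.9, -0.1, 166.7]
force: [0.7, 0.2, -2.8]
opening: 0.607
```

```bash
python3 - <<'E'
from h import *
delta((564.2,317.5,62))
for n in P:
    im=vision.get_image(n);cv2.imwrite(f"pics/{n}3.png",im[:,:,::-1])
a=cv2.imread("pics/side3.png")[280:480,120:370];b=cv2.imread("pics/top3.png")[170:370,60:310]
cv2.imwrite("pics/both3.png",cv2.resize(np.vstack([a,b]),None,fx=1.5,fy=1.5))
cv2.imwrite("pics/both3.png",cv2.resize(np.hstack([a,b]),None,fx=1.6,fy=1.6))
E
```

```text
t 5.75 pos [564.7 315.4 120.4] rot [-1.7992e+02 -1.1000e-01  1.6665e+02] jaw 76.65 F [ 0.7  0.2 -2.8] op 0.607 qd 2.45 j6 -52.0
shift [0.0014 0.0034 0.0973] turnz None
```

View pics/both3.png

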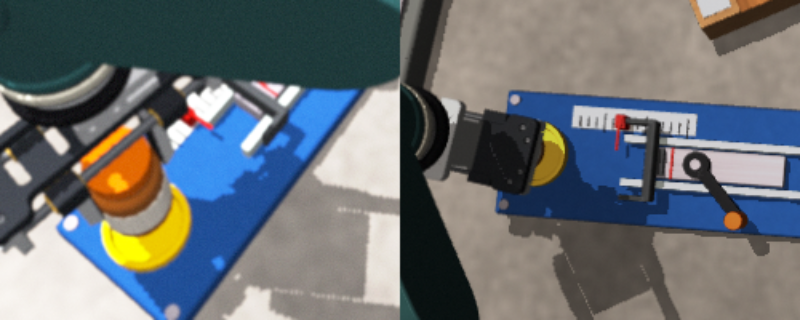

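```bash
python3 - <<'E'
from h import *
a=cv2.imread("pics/side3.png")
c=np.array([564.7,315.4]); z0=93.4
o=P["side"]["position"];g=c-o[:2];g/=np.linalg.norm(g);n=np.array([-g[1],g[0]])
th=np.linspace(0,2*np.pi,60)
pts=[np.c_[c[0]+29*np.cos(th),c[1]+29*np.sin(th),0*th+z0],np.c_[564.2+39*np.cos(th),317.5+39*np.sin(th),0*th+56]]
print(proj("side",[[564.2,317.5,48],[c[0],c[1],z0]]))
b=cv2.resize(a[330:480,140:280],None,fx=4,fy=4,interpolation=cv2.INTER_CUBIC)
raw=b.copy()
for p,col in zip(pts,((255,0,0),(0,0,255))):
    q=((proj("side",p)-[140,330]+.5)*4).astype(int);cv2.polylines(b,[q.reshape(-1,1,2)],True,col,1)
cv2.imwrite("pics/z3.png",b)
E
```

```text
[[211.58510456 420.06328565]
 [206.64654594 407.85585516]]
```

View pics/z3.png

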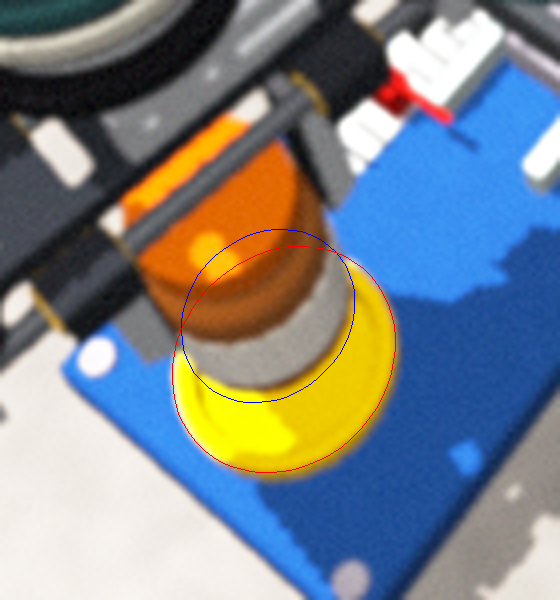

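The side view shows the jar held upright over the pad, with the base label edge at about (205,427) in full-picture pixels and the pad centred near (211,420). Both cameras give a pad−jar offset of −28.7 mm in x. I'll go to (563.7, 317.4), stopping just above the pad floor first.

```bash
python3 - <<'E'
from h import *
delta((563.7,317.4,80))
E
```

```text
t 5.85 pos [566.  315.8 122.9] rot [1.7992e+02 1.0000e-01 1.6664e+02] jaw 76.64 F [ 0.1 -0.6 -3. ] op 0.609 qd 0.84 j6 -52.0
shift [0.0044 0.0016 0.0715] turnz None
```

Call:
servo_tool(
  moves=[0.3, 0.004, 0.002, 0.03, 0, 0, 0, 0.3, 0.004, 0.002, 0.055, 0, 0, 0, 0.3, 0.004, 0.002, 0.068, 0, 0, 0, 0.3, 0.004, 0.002, 0.068, 0, 0, 0, 0.3, 0.004, 0.002, 0.068, 0, 0, 0, 0.3, 0.004, 0.002, 0.068, 0, 0, 0],
)

```text
time_s: 6.6
eef_pos: [563.7, 317.6, 81.6]
ee_rot: [179.9, 0.1, 166.7]
force: [-0.5, -0.8, -3.3]
opening: 0.605
```

```bash
python3 - <<'E'
from h import *
delta((563.7,317.4,80))
im=vision.get_image("side");cv2.imwrite("pics/z4.png",cv2.resize(im[330:480,140:280,::-1],None,fx=4,fy=4,interpolation=cv2.INTER_CUBIC))
delta((563.7,317.4,80))
E
```

```text
t 6.6 pos [563.7 317.6  81.6] rot [1.7994e+02 7.0000e-02 1.6666e+02] jaw 76.66 F [-0.5 -0.8 -3.3] op 0.605 qd 0.19 j6 -52.0
shift [-0.0002 -0.0003  0.0026] turnz None
t 6.65 pos [563.6 317.6  81.5] rot [1.7994e+02 6.0000e-02 1.6666e+02] jaw 76.66 F [ 0.1  0.7 -3.4] op 0.604 qd 0.2 j6 -52.0
shift [-0.0002 -0.0003  0.0025] turnz None
```

View pics/z4.png

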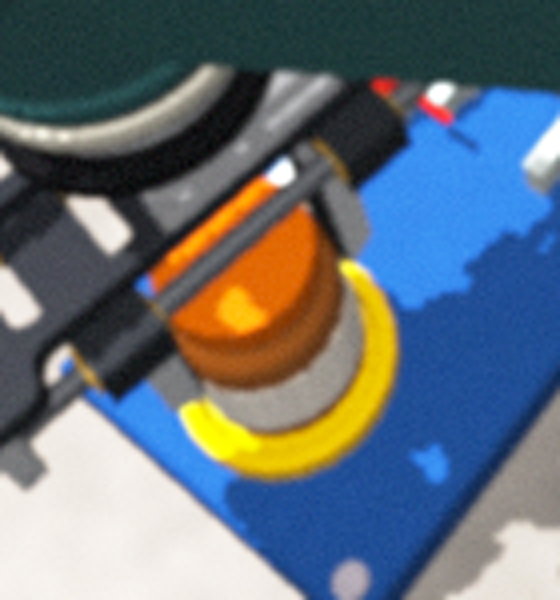

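The jar's base is at the rim height and centred, with the yellow ring showing evenly around it and no sideways force. Now I'll press.

Call:
servo_tool(
  moves=[0.3, 0, 0, 0.008, 0, 0, 0, 0.3, 0, 0, 0.014, 0, 0, 0, 0.3, 0, 0, 0.02, 0, 0, 0, 0.3, 0, 0, 0.026, 0, 0, 0, 0.3, 0, 0, 0.031, 0, 0, 0, 0.3, 0, 0, 0.033, 0, 0, 0, 0.3, 0, 0, 0.033, 0, 0, 0, 0.3, 0, 0, 0.033, 0, 0, 0],
)

```text
time_s: 7.65
eef_pos: [563.6, 317.5, 63.3]
ee_rot: [179.9, 0.1, 166.7]
force: [-2.3, -2.7, 7.8]
opening: 0.605
```

```bash
python3 - <<'E'
from h import *
delta((563.7,317.4,63))
E
```

```text
t 7.65 pos [563.6 317.5  63.3] rot [1.7993e+02 1.1000e-01 1.6666e+02] jaw 76.66 F [-2.3 -2.7  7.8] op 0.605 qd 0.08 j6 -52.0
shift [-0.0001 -0.0002  0.0004] turnz None
```

Call:
servo_tool(
  moves=[0.3, 0, 0, 0.002, 0, 0, 0, 0.3, 0, 0, 0.004, 0, 0, 0, 0.3, 0, 0, 0.004, 0, 0, 0, 0.3, 0, 0, 0.004, 0, 0, 0, 0.3, 0, 0, 0.004, 0, 0, 0],
)

```text
time_s: 8.28
eef_pos: [563.8, 317.5, 63.0]
ee_rot: [179.9, 0.2, 166.7]
force: [-5.1, -2.6, 13.2]
opening: 0.606
```

```bash
python3 - <<'E'
from h import *
delta((563.7,317.4,63))
im=vision.get_image("side");cv2.imwrite("pics/z5.png",cv2.resize(im[330:480,140:280,::-1],None,fx=4,fy=4,interpolation=cv2.INTER_CUBIC))
E
```

```text
t 8.275 pos [563.8 317.5  63. ] rot [1.7990e+02 1.7000e-01 1.6667e+02] jaw 76.67 F [-5.1 -2.6 13.2] op 0.606 qd 0.08 j6 -52.0
shift [ 0.0001 -0.0002 -0.0001] turnz None
```

View pics/z5.png

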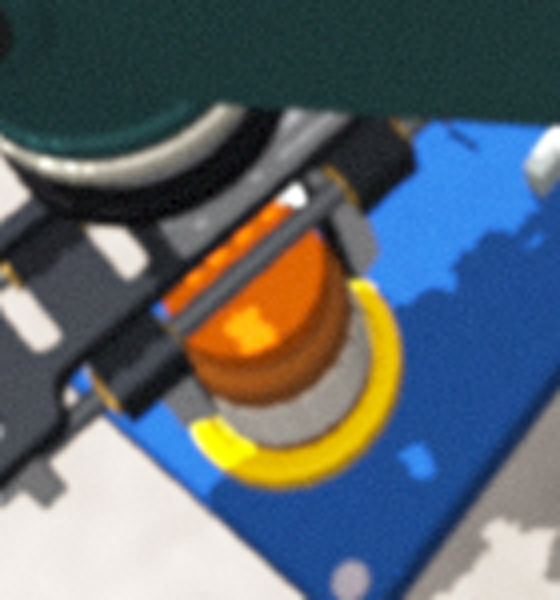

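The force is up 16.5 N net for only 0.3 mm more travel, at TCP z = 63.0. That is the expected hard stop. I'll let the pad rise with the jar held, then release.

Call:
servo_tool(
  moves=[0.3, 0, 0, -0.006, 0, 0, 0, 0.3, 0, 0, -0.013, 0, 0, 0, 0.3, 0, 0, -0.019, 0, 0, 0, 0.3, 0, 0, -0.025, 0, 0, 0, 0.3, 0, 0, -0.025, 0, 0, 0, 0.3, 0, 0, -0.025, 0, 0, 0],
)

```text
time_s: 9.07
eef_pos: [563.4, 317.5, 73.1]
ee_rot: [180.0, 0.0, 166.7]
force: [1.0, -0.4, 2.1]
opening: 0.603
```

```bash
python3 - <<'E'
from h import *
delta((563.7,317.4,75))
E
```

```text
t 9.075 pos [563.4 317.5  73.1] rot [1.7997e+02 2.0000e-02 1.6666e+02] jaw 76.66 F [ 1.  -0.4  2.1] op 0.603 qd 0.09 j6 -52.0
shift [-0.0005 -0.0001 -0.0031] turnz None
```

Call:
servo_tool(
  moves=[0.3, 0, 0, -0.003, 0, 0, 0, 0.3, 0, 0, -0.003, 0, 0, 0, 0.63, 0, 0, -0.003, 0, 0, 0, 0.66, 0, 0, -0.003, 0, 0, 0, 0.7, 0, 0, -0.003, 0, 0, 0, 0.8, 0, 0, -0.003, 0, 0, 0, 0.88, 0, 0, -0.003, 0, 0, 0, 0.88, 0, 0, -0.003, 0, 0, 0],
)

```text
time_s: 10.07
eef_pos: [563.1, 317.4, 75.3]
ee_rot: [180.0, -0.0, 166.7]
force: [-0.6, 0.3, -0.4]
opening: 0.881
```

```bash
python3 - <<'E'
from h import *
delta((563.7,317.4,230))
im=vision.get_image("side");cv2.imwrite("pics/z6.png",cv2.resize(im[330:480,140:280,::-1],None,fx=4,fy=4,interpolation=cv2.INTER_CUBIC))
E
```

```text
t 10.075 pos [563.1 317.4  75.3] rot [180.    -0.   166.66] jaw 76.66 F [-0.6  0.3 -0.4] op 0.881 qd 0.17 j6 -52.0
shift [-9.000e-04  2.000e-04 -2.578e-01] turnz None
```

View pics/z6.png

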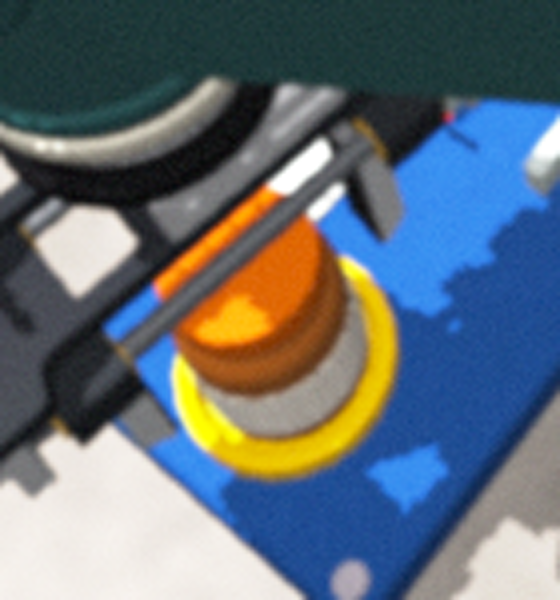

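The jar stands free and upright, centred in the risen pad, with the fingers clear at (120,410) and (385,200) in the crop. Next I'll lift off and go to the knob, turning the jaws to lie along the lever.

Call:
servo_tool(
  moves=[0.88, 0, 0, -0.07, 0, 0, 0, 0.88, 0, 0, -0.16, 0, 0, 0, 0.88, 0, 0, -0.25, 0, 0, 0, 0.88, 0.01, -0.1, -0.25, 0, 0, 0.2, 0.88, 0.02, -0.2, -0.25, 0, 0, 0.42, 0.88, 0.03, -0.3, -0.25, 0, 0, 0.64, 0.88, 0.034, -0.4, -0.25, 0, 0, 0.84, 0.88, 0.034, -0.425, -0.25, 0, 0, 0.846, 0.88, 0.034, -0.425, -0.25, 0, 0, 0.846, 0.88, 0.034, -0.425, -0.25, 0, 0, 0.846],
)

```text
time_s: 11.38
eef_pos: [484.9, 75.2, 225.2]
ee_rot: [180.0, -0.0, 128.7]
force: [-0.8, -0.0, 0.1]
opening: 0.882
```

```bash
python3 - <<'E'
from h import *
delta((484.4,74,82),38.6)
for n in P: cv2.imwrite(f"pics/{n}7.png",vision.get_image(n)[:,:,::-1])
E
```

```text
t 11.375 pos [484.9  75.2 225.2] rot [ 1.7997e+02 -4.0000e-02  1.2871e+02] jaw 38.71 F [-0.8 -0.   0.1] op 0.882 qd 0.66 j6 -37.0
shift [-0.0012 -0.0019  0.2386] turnz 0.002
```

View pics/side7.png

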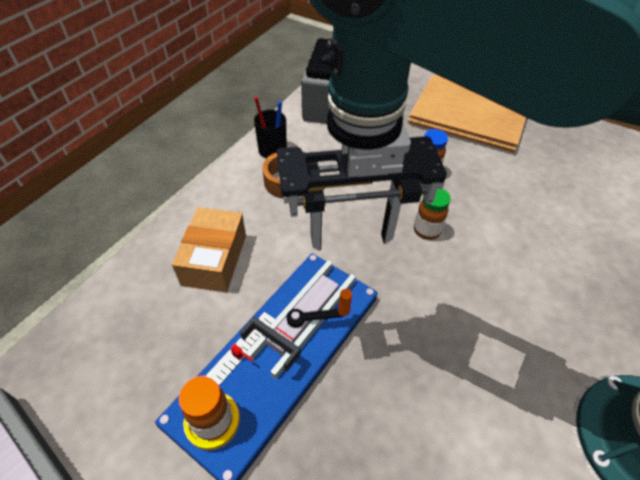

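View pics/top7.png

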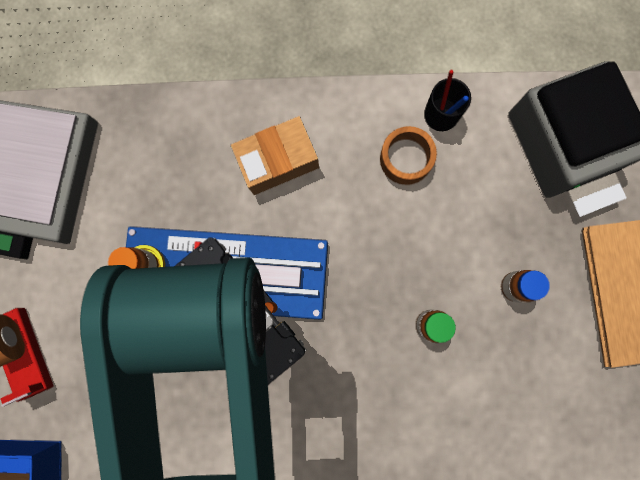

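The jar stands upright on the pad at side (205,410). The fingers hang over the knob at (345,300) with a clear way down. I'm descending and gripping.

Call:
servo_tool(
  moves=[0.6, -0.001, -0.002, 0.08, 0, 0, 0, 0.6, -0.001, -0.002, 0.16, 0, 0, 0, 0.6, -0.001, -0.002, 0.22, 0, 0, 0, 0.6, -0.001, -0.002, 0.239, 0, 0, 0, 0.6, -0.001, -0.002, 0.239, 0, 0, 0, 0.4, -0.001, -0.002, 0.239, 0, 0, 0, 0.2, -0.001, -0.002, 0.239, 0, 0, 0, 0, -0.001, -0.002, 0.239, 0, 0, 0, 0, -0.001, -0.002, 0.239, 0, 0, 0, 0, -0.001, -0.002, 0.239, 0, 0, 0, 0, -0.001, -0.002, 0.239, 0, 0, 0],
)

```text
time_s: 12.85
eef_pos: [485.4, 73.6, 82.4]
ee_rot: [179.8, 0.0, 128.6]
force: [3.9, 3.7, -0.6]
opening: 0.204
```

```bash
python3 - <<'E'
from h import *
delta((484.4,74,82),38.6)
for n in P: cv2.imwrite(f"pics/{n}8.png",vision.get_image(n)[:,:,::-1])
a=cv2.imread("pics/side8.png")[220:460,150:400];b=cv2.imread("pics/top8.png")[190:430,100:350]
cv2.imwrite("pics/both8.png",cv2.resize(np.hstack([a,b]),None,fx=1.6,fy=1.6))
E
```

```text
t 12.85 pos [485.4  73.6  82.4] rot [1.7978e+02 4.0000e-02 1.2860e+02] jaw 38.6 F [ 3.9  3.7 -0.6] op 0.204 qd 0.12 j6 -37.0
shift [ 0.0016 -0.0009  0.0007] turnz 0.0
```

View pics/both8.png

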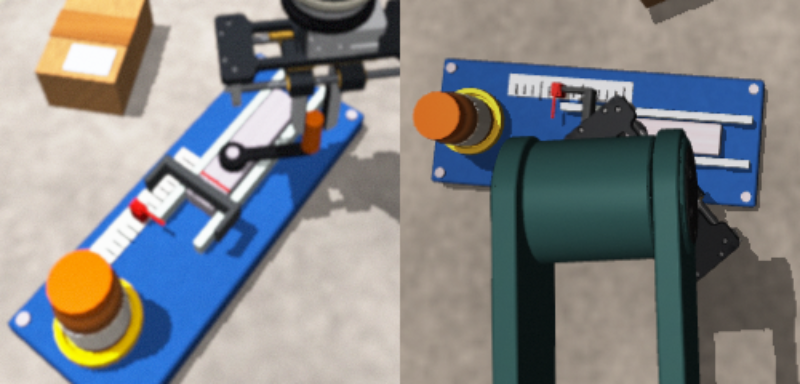

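The knob is gripped (0.204 = 19 mm). I'll slide most of the way along the jig's +y with the lever held open.

Call:
servo_tool(
  moves=[0, 0.012, 0.011, 0, 0, 0, 0, 0, 0.024, 0.023, 0, 0, 0, 0, 0, 0.036, 0.035, 0, 0, 0, 0, 0, 0.048, 0.046, 0, 0, 0, 0, 0, 0.06, 0.058, 0, 0, 0, 0, 0, 0.068, 0.066, 0, 0, 0, 0, 0, 0.07, 0.067, 0, 0, 0, 0, 0, 0.07, 0.067, 0, 0, 0, 0, 0, 0.07, 0.067, 0, 0, 0, 0],
)

```text
time_s: 14.08
eef_pos: [489.5, 130.9, 82.4]
ee_rot: [180.0, 0.0, 128.6]
force: [0.1, -3.2, 5.2]
opening: 0.202
```

```bash
python3 - <<'E'
from h import *
delta((484.4,74,82),38.6)
for n in P: cv2.imwrite(f"pics/{n}9.png",vision.get_image(n)[:,:,::-1])
a=cv2.imread("pics/side9.png")[290:440,170:370];b=cv2.imread("pics/top9.png")[210:320,110:330]
cv2.imwrite("pics/side9z.png",cv2.resize(a,None,fx=4,fy=4,interpolation=cv2.INTER_CUBIC))
cv2.imwrite("pics/top9z.png",cv2.resize(b,None,fx=3.6,fy=3.6,interpolation=cv2.INTER_CUBIC))
E
```

```text
t 14.075 pos [489.5 130.9  82.4] rot [1.7997e+02 5.0000e-02 1.2860e+02] jaw 38.6 F [ 0.1 -3.2  5.2] op 0.202 qd 0.15 j6 -30.0
shift [-0.0688 -0.0658  0.0007] turnz -0.0
```

View pics/side9z.png

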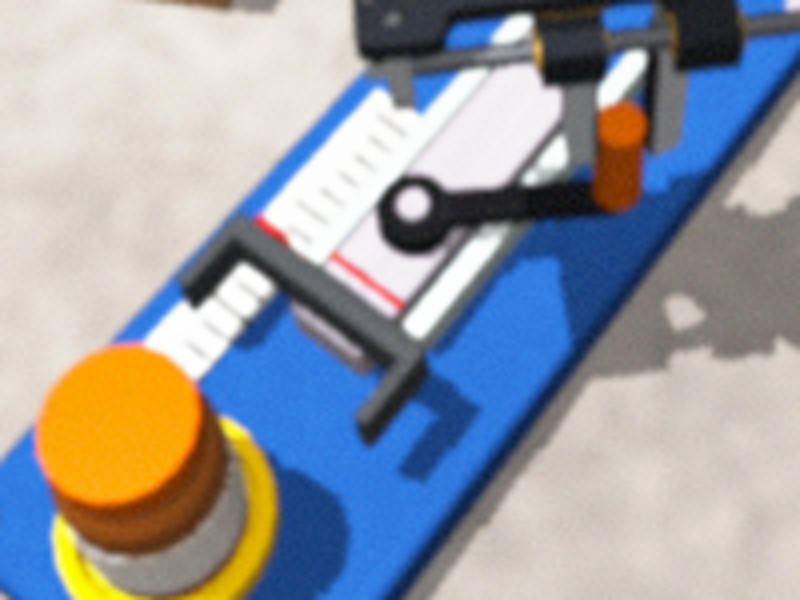

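View pics/top9z.png

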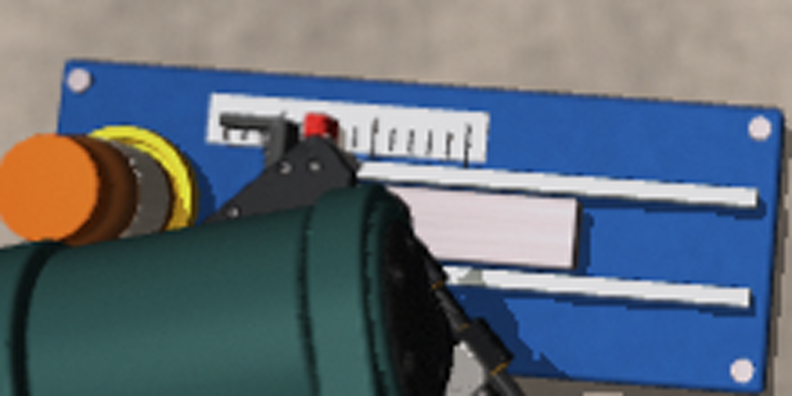

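```bash
python3 - <<'E'
from h import *
np.set_printoptions(suppress=True,precision=1)
C={"side":np.array([550.6,172.1]),"top":np.array([551.4,172.9])}
yw=np.radians(-5.4);u=np.array([np.cos(yw),np.sin(yw)]);v=np.array([-u[1],u[0]])
def jig(n,uv,z):
    w=plane(n,uv,z)[:,:2]-C[n]; return np.c_[w@u,w@v+20]
def red(n,f,roi,z):
    im=cv2.imread(f"pics/{f}.png").astype(int);x0,y0,x1,y1=roi
    c=im[y0:y1,x0:x1];r=c[:,:,2]-np.maximum(c[:,:,0],c[:,:,1])
    ys,xs=np.nonzero(r>35);wt=r[ys,xs]
    J=jig(n,np.c_[xs+x0,ys+y0],z)
    for b in range(-30,70,5):
        k=(J[:,0]>=b)&(J[:,0]<b+5)
        if k.sum()>1: print(n,f,"x",b,"y",np.average(J[k,1],weights=wt[k]).round(1),k.sum())
red("side","side0",(225,335,270,375),60)
red("top","top0",(185,235,210,275),60)
print("line before")
red("side","side0",(270,320,300,345),56);red("top","top0",(222,258,236,285),56)
print("line now")
red("side","side9",(248,350,275,370),56)
E
```

```text
side side0 x 10 y 66.0 11
side side0 x 15 y 66.3 10
side side0 x 20 y 66.6 9
side side0 x 25 y 69.1 22
side side0 x 30 y 69.3 30
side side0 x 35 y 68.8 32
side side0 x 40 y 68.5 30
side side0 x 45 y 67.1 20
top top0 x 10 y 65.7 3
top top0 x 15 y 65.6 4
top top0 x 20 y 65.6 6
top top0 x 25 y 65.8 6
top top0 x 30 y 66.0 5
top top0 x 35 y 63.4 24
top top0 x 40 y 65.2 19
top top0 x 45 y 64.5 18
top top0 x 50 y 65.6 11
line before
side side0 x -20 y 0.3 6
side side0 x -15 y 0.6 10
side side0 x -10 y 0.5 9
side side0 x -5 y 0.6 9
side side0 x 0 y 0.4 9
side side0 x 5 y 0.3 9
side side0 x 10 y 0.5 9
side side0 x 15 y 0.3 6
top top0 x -20 y 0.9 2
top top0 x -15 y 1.0 6
top top0 x -10 y 1.1 8
top top0 x -5 y 0.9 9
top top0 x 0 y 0.9 5
top top0 x 5 y 1.0 6
top top0 x 10 y 1.1 8
top top0 x 15 y 0.8 5
line now
side side9 x -20 y 57.0 7
side side9 x -15 y 56.5 9
side side9 x -10 y 56.8 9
side side9 x -5 y 56.6 8
side side9 x 0 y 56.5 8
side side9 x 5 y 56.6 10
side side9 x 10 y 56.7 7
side side9 x 15 y 56.6 4
```

The pointer is at jig y ≈ 66 in both views. The line started at 0.4–1.0 and is now at about 56.6, so about 9.2 mm is left.

Call:
servo_tool(
  moves=[0, 0.004, 0.004, 0, 0, 0, 0, 0, 0.008, 0.008, 0, 0, 0, 0, 0, 0.0112, 0.0109, 0, 0, 0, 0, 0, 0.0112, 0.0109, 0, 0, 0, 0, 0, 0.0112, 0.0109, 0, 0, 0, 0, 0, 0.0112, 0.0109, 0, 0, 0, 0],
)

```text
time_s: 14.92
eef_pos: [490.3, 140.1, 82.4]
ee_rot: [180.0, 0.0, 128.6]
force: [0.0, -4.1, 5.5]
opening: 0.206
```

```bash
cat >> h.py <<'E'
C={"side":np.array([550.6,172.1]),"top":np.array([551.4,172.9])}
yw=np.radians(-5.4);u=np.array([np.cos(yw),np.sin(yw)]);v=np.array([-u[1],u[0]])
def jig(n,uv,z):
    w=plane(n,uv,z)[:,:2]-C[n]; return np.c_[w@u,w@v+20]
def red(n,im,z,xr=(-17,17),yr=(40,85)):
    im=im.astype(int);r=im[:,:,0]-np.maximum(im[:,:,1],im[:,:,2])
    hs=cv2.cvtColor(im.astype('uint8'),cv2.COLOR_RGB2HSV)[:,:,0]
    ys,xs=np.nonzero((r>35)&((hs<6)|(hs>170)));wt=r[ys,xs];J=jig(n,np.c_[xs,ys],z)
    for b in range(xr[0],xr[1],5):
        k=(J[:,0]>=b)&(J[:,0]<b+5)&(J[:,1]>yr[0])&(J[:,1]<yr[1])
        if k.sum()>1: print(n,"x",b,"y",np.average(J[k,1],weights=wt[k]).round(1),k.sum())
E
cat > look.py <<'E'
import sys
from h import *
t=sys.argv[1]
I={n:vision.get_image(n) for n in P}
delta((484.4,74,82),84.6)
red("side",I["side"],56)
cv2.imwrite(f"pics/side{t}.png",I["side"][:,:,::-1]);cv2.imwrite(f"pics/top{t}.png",I["top"][:,:,::-1])
cv2.imwrite(f"pics/side{t}z.png",cv2.resize(I["side"][290:440,170:370,::-1],None,fx=4,fy=4,interpolation=cv2.INTER_CUBIC))
cv2.imwrite(f"pics/top{t}z.png",cv2.resize(I["top"][210:320,110:330,::-1],None,fx=3.6,fy=3.6,interpolation=cv2.INTER_CUBIC))
E
python3 look.py 10
```

```text
t 15.025 pos [490.3 140.   82.4] rot [1.7999e+02 5.0000e-02 1.2859e+02] jaw 38.59 F [-0.2 -3.2  6.1] op 0.203 qd 0.06 j6 -29.0
shift [-0.0799 -0.0763  0.0007] turnz -1.022
side x -17 y 65.8 8
side x -12 y 65.7 8
side x -7 y 65.6 10
side x -2 y 65.8 8
side x 3 y 65.8 8
side x 8 y 65.6 7
side x 13 y 65.4 10
```

View pics/side10z.png

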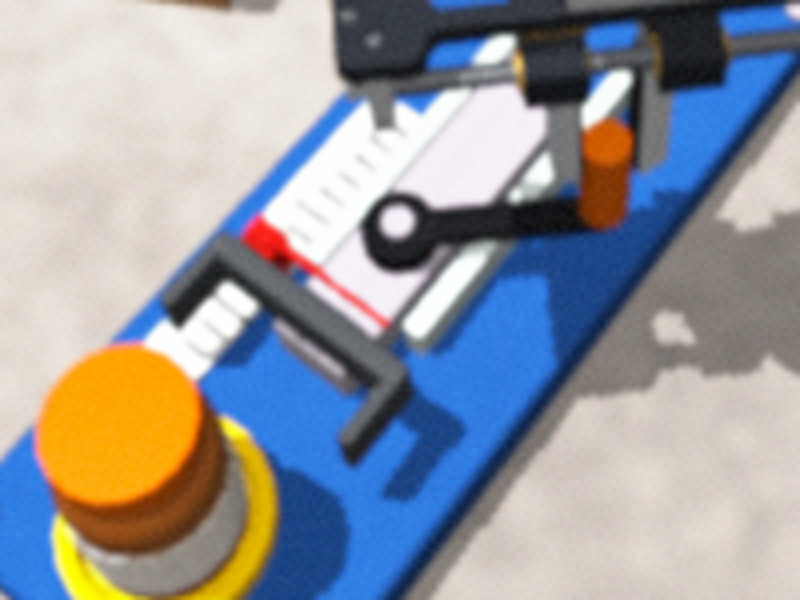

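The red line runs straight on from the pointer finger, along (290,255) to (388,325) in the crop, and both read y ≈ 65.7–66. The leg is on the mark with the lever still about 0.8 rad open. Next I'll plan the swing.

```bash
python3 - <<'E'
import numpy as np
a0=46.9
for a in [44,41,38,35,32,29,26,26]:
    A=np.radians(a);B=np.radians(a0)
    d=80*np.array([np.sin(B)-np.sin(A),np.cos(B)-np.cos(A)])
    print(a,np.round(d,1),"tx %.4f ty %.4f az %.3f"%((-.6947*d[0]+.7193*d[1])/600,(.7193*d[0]+.6947*d[1])/600,-(a0-a)/45))
E
```

```text
44 [ 2.8 -2.9] tx -0.0067 ty 0.0001 az -0.064
41 [ 5.9 -5.7] tx -0.0137 ty 0.0005 az -0.131
38 [ 9.2 -8.4] tx -0.0207 ty 0.0013 az -0.198
35 [ 12.5 -10.9] tx -0.0275 ty 0.0024 az -0.264
32 [ 16.  -13.2] tx -0.0344 ty 0.0039 az -0.331
29 [ 19.6 -15.3] tx -0.0411 ty 0.0058 az -0.398
26 [ 23.3 -17.2] tx -0.0477 ty 0.0080 az -0.464
26 [ 23.3 -17.2] tx -0.0477 ty 0.0080 az -0.464
```

Call:
servo_tool(
  moves=[0, -0.0067, 0, 0, 0, 0, -0.064, 0, -0.0137, 0.0005, 0, 0, 0, -0.131, 0, -0.0207, 0.0013, 0, 0, 0, -0.198, 0, -0.0275, 0.0024, 0, 0, 0, -0.264, 0, -0.0344, 0.0039, 0, 0, 0, -0.331, 0, -0.0411, 0.0058, 0, 0, 0, -0.398, 0, -0.0477, 0.008, 0, 0, 0, -0.464, 0, -0.0477, 0.008, 0, 0, 0, -0.464, 0, -0.0477, 0.008, 0, 0, 0, -0.464],
)

```text
time_s: 16.15
eef_pos: [512.0, 120.6, 82.4]
ee_rot: [-180.0, 0.1, 149.5]
force: [0.9, -3.7, 5.1]
opening: 0.201
```

```bash
python3 look.py 11
```

```text
t 16.25 pos [512.  120.6  82.4] rot [-1.8000e+02  6.0000e-02  1.4947e+02] jaw 59.47 F [ 0.8 -3.9  5.3] op 0.204 qd 0.13 j6 -52.0
shift [ 0.0002 -0.0903  0.0006] turnz -0.558
side x -17 y 66.2 9
side x -12 y 66.4 7
side x -7 y 66.3 10
side x -2 y 66.3 8
side x 3 y 66.1 7
side x 8 y 66.0 9
side x 13 y 65.7 11
```

View pics/side11z.png

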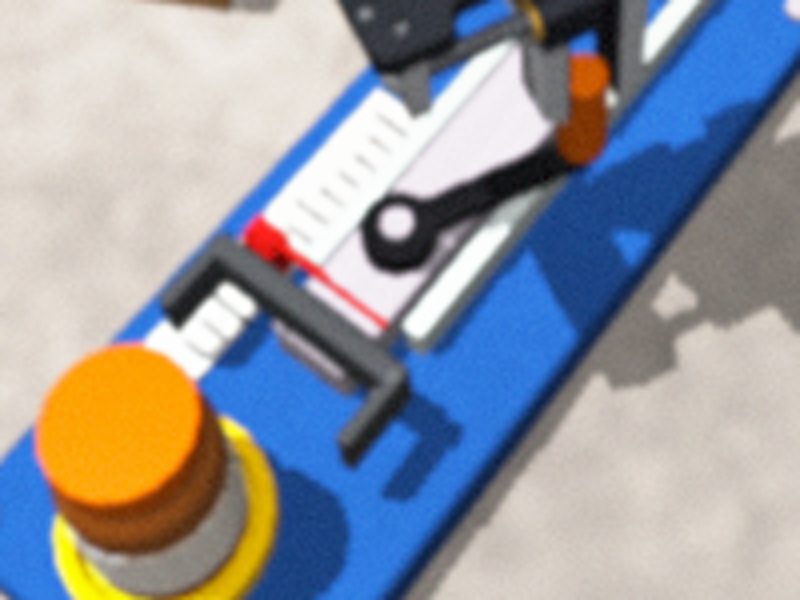

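The line stays on the pointer (66.1) and the lever is about half closed. Now the rest of the swing.

```bash
python3 - <<'E'
import numpy as np
a0=26;t=np.radians(154.87);ex=np.array([np.cos(t),np.sin(t)]);ey=np.array([np.sin(t),-np.cos(t)])
for a in [23,20,17,14,11,8,5,2,0]:
    A=np.radians(a);B=np.radians(a0)
    d=80*np.array([np.sin(B)-np.sin(A),np.cos(B)-np.cos(A)])
    print(a,np.round(d,1),"%.4f, %.4f, 0, 0, 0, %.3f"%(d@ex/600,d@ey/600,-(a0-a)/45))
E
```

```text
23 [ 3.8 -1.7] -0.0070, 0.0001, 0, 0, 0, -0.067
20 [ 7.7 -3.3] -0.0139, 0.0005, 0, 0, 0, -0.133
17 [11.7 -4.6] -0.0209, 0.0013, 0, 0, 0, -0.200
14 [15.7 -5.7] -0.0278, 0.0025, 0, 0, 0, -0.267
11 [19.8 -6.6] -0.0346, 0.0040, 0, 0, 0, -0.333
8 [23.9 -7.3] -0.0413, 0.0059, 0, 0, 0, -0.400
5 [28.1 -7.8] -0.0479, 0.0081, 0, 0, 0, -0.467
2 [32.3 -8. ] -0.0544, 0.0107, 0, 0, 0, -0.533
0 [35.1 -8.1] -0.0586, 0.0126, 0, 0, 0, -0.578
```

Call:
servo_tool(
  moves=[0, -0.007, 0, 0, 0, 0, -0.067, 0, -0.0139, 0.0005, 0, 0, 0, -0.133, 0, -0.0209, 0.0013, 0, 0, 0, -0.2, 0, -0.0278, 0.0025, 0, 0, 0, -0.267, 0, -0.0346, 0.004, 0, 0, 0, -0.333, 0, -0.0413, 0.0059, 0, 0, 0, -0.4, 0, -0.0479, 0.0081, 0, 0, 0, -0.467, 0, -0.0544, 0.0107, 0, 0, 0, -0.533, 0, -0.0586, 0.0126, 0, 0, 0, -0.578, 0, -0.0586, 0.0126, 0, 0, 0, -0.578, 0, -0.0586, 0.0126, 0, 0, 0, -0.578],
)

```text
time_s: 17.62
eef_pos: [546.5, 109.3, 82.4]
ee_rot: [-180.0, 0.1, 175.5]
force: [3.0, -4.3, 5.7]
opening: 0.207
```

```bash
python3 look.py 12
```

```text
t 17.725 pos [546.5 109.2  82.4] rot [-1.7998e+02  1.0000e-01  1.7548e+02] jaw 85.48 F [ 2.3 -3.5  4.8] op 0.203 qd 0.1 j6 -80.0
shift [ 0.0985 -0.0667  0.0005] turnz 0.02
side x -17 y 66.7 8
side x -12 y 66.7 8
side x -7 y 66.9 11
side x -2 y 66.6 8
side x 3 y 66.8 8
side x 8 y 66.3 10
side x 13 y 65.9 12
```

View pics/side12z.png

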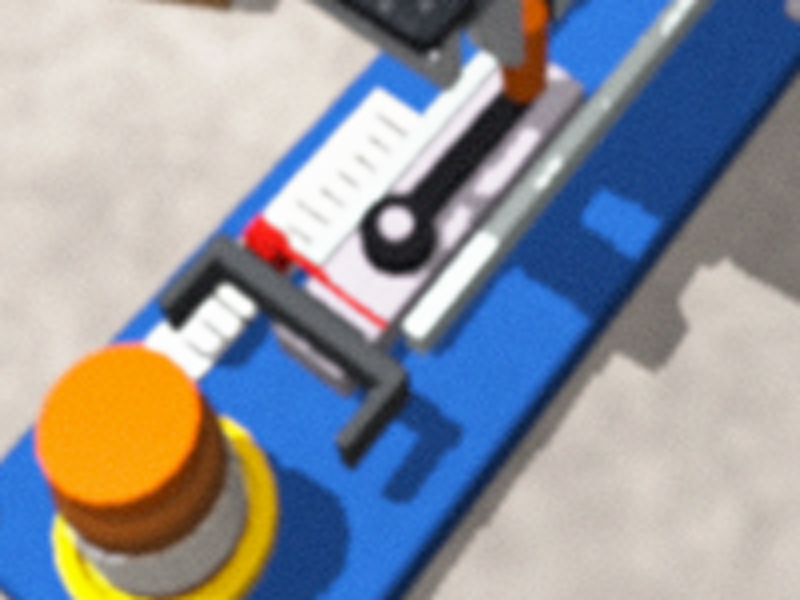

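View pics/top12z.png

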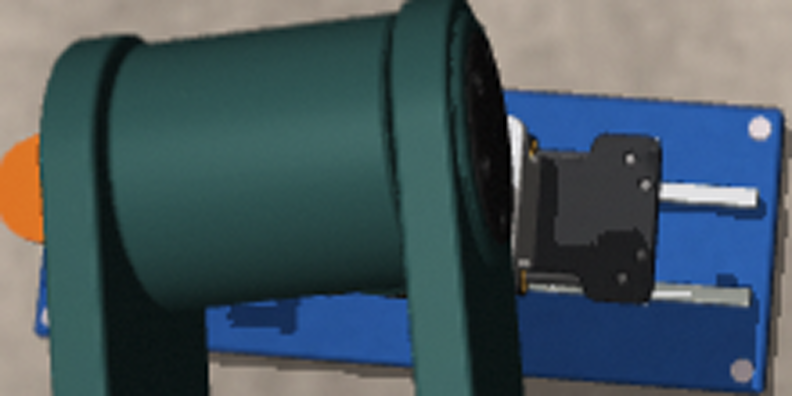

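```bash
python3 - <<'E'
from h import *
im=cv2.imread("pics/side12.png");g=im.max(axis=2)
# dark bar pixels between hinge and knob
roi=np.zeros_like(g);cv2.fillPoly(roi,[np.array([(272,334),(285,342),(306,315),(292,307)])],1)
ys,xs=np.nonzero((g<70)&(roi>0))
J=jig("side",np.c_[xs,ys],68);print(len(xs))
for b in np.arange(-40,40,8):
    k=(J[:,1]>=b)&(J[:,1]<b+8)
    if k.sum()>3: print(b,J[k,0].mean().round(1),J[k,0].min().round(1),J[k,0].max().round(1),k.sum())
hs=np.array([(397,224)])/4+[170,290];print("hinge",jig("side",hs,72))
c=np.array([(330,265),(387,325)])/4+[170,290]
E
```

```text
229
-40 -4.2 -9.0 2.2 10
-32 -3.1 -8.8 2.7 32
-24 -2.7 -9.0 3.2 35
-16 -3.0 -8.8 3.4 35
-8 -2.6 -8.8 3.1 35
0 -2.3 -8.6 3.8 39
8 -2.4 -8.0 3.2 35
16 -2.2 -8.5 3.4 8
hinge [[-1.74235633 37.1809874 ]]
```

The lever bar is parallel to the leg (slope about 0.02 rad). The line is within about 1 mm of the pointer, the knob is held at 0.203, and the jar hasn't moved. I'm handing in.

```bash
python3 -c "
from h import *
delta((546.5,109.2,82.4)); print(robot.sign_off())"
```

```text
t 17.725 pos [546.5 109.2  82.4] rot [-1.7998e+02  1.0000e-01  1.7548e+02] jaw 85.48 F [ 2.3 -3.5  4.8] op 0.203 qd 0.1 j6 -80.0
shift [-0.     -0.0001 -0.    ] turnz None
the job is handed in; nothing more can be done
None
```

I carried out every step and handed the job in at 17.7 s, still holding the knob; the hand-in gave no verdict.

- **Jar:** I pressed it onto the pad until a further 2.4 mm of commanded travel moved it only 0.3 mm, about 16.5 N net at the expected stop height. Then I let the pad rise and let go. The side view shows it upright and centred in the dish.
- **Leg and lever:** I slid the leg by the knob until its red line met the pointer with the lever still about 0.8 rad open. I then swung the lever closed with the jaws turning along with it.
- **Last checks:** The red line was at jig y ≈ 66.7 mm against the pointer's ≈ 66 mm, inside the 5 mm limit. The lever bar measured about 0.02 rad off the leg. The knob was held at about 19 mm opening with the arm still.
- **What disagreed:** The two cameras differ by about 1 mm on the slide needed to reach the mark (64.7 and 65.8 mm). A sideways force of 2–3 N showed at the tool after closing; I can't explain it and did not chase it. The other objects were not re-measured at the end, but nothing touched them in the views I took.

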